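Clear the gauge and check a chocolate bar's thickness

ROBOT

A 6-joint arm with a two-finger parallel gripper is mounted at the origin on the work surface. World frame = base frame: x ahead of the robot, y to its left, z up, the work surface at z = 0. Lengths are in m, angles in rad, forces in N, time in s.
With the tool pointing down it reaches from about 0.425 to 0.95 m from the base axis. Payload 3.5 kg.
Tool frame: the origin (TCP) lies midway between the tips of the shut fingers; the grasp point (between the pads) lies ctrl.hold_point_z behind it (ctrl.hold_point_z is the distance from the TCP to the grasp point, in m); z points along the fingers, x is the direction in which the jaws open and shut, and the axes are right-handed (so a half turn about z gives the same grasp; the last joint's range is limited). The gripper opens to 85 mm and grips with 20 to 120 N. Pads are 22 mm wide; open, the fingers measure 114 mm over their backs; the gripper's body (76 mm by 85 mm) begins 54 mm behind the grasp point. The pads swing forward as they close: fully open they stand 13 mm farther back than shut.
Start: joints at [1.067, 0.286, 1.577, -0, 1.279, -0.15], TCP at [0.234, 0.633, 0.231] pointing down, gripper open.
Joint ranges: [-2.77, 2.77], [-0.9, 2.22], [0.21, 2.48], [-1.53, 4.67], [0.24, 2.81], [-2.84, 2.84]. Speed limits (rad/s): [2.79, 2.79, 3.14, 3.14, 3.14, 3.14].

INTERFACE

Orientations are given as a unit quaternion [x, y, z, w].
In Python, from plant import ctrl gives the robot as it stands.
- The arm moves only by the tool step_arm, never from a script. Its arguments are lists of equal length, an entry for each row: "gripper": the gripper's target within -1 to 1 (shut at 1, half-way at 0, fully open at -1); "linear": the shift along the tool's x, y, z in m, a list of three; "delta_rot": the turn, a rotation vector about the tool's x, y, z in degrees, a list of three. A call has 1 to 20 rows; each row is the pose to reach, as a shift and turn from the pose commanded when the call began, along the tool's axes at that moment; what a row does not reach only later rows make up. A row lasts 1/8 s, in which the tool goes at most 62.5 mm and 10.7 degrees, less where a joint would pass 70% of its speed; a pose out of reach is approached as far as the arm can. A call with a gripper value outside its range is refused whole. The fingers move at their own pace and stop on an object; "grip_force" is the grip in N (left out, the last holds). Time passes only in rows, so rows that repeat a pose let the fingers close. It gives the time, the measured TCP pose, the force and the opening at its end, in the units of the state.
- ctrl.get_state(): the state, without advancing time (a new reading comes with each control period).
- ctrl.read_camera(name): name is "scene" or "top"; returns a dict with "frame" (400x640x3 uint8, red, green, blue), "fx", "fy", "cx", "cy" (pixels), "view" (4x4, takes a point from world to camera coordinates). Camera axes: x right, y down, z forward; pixel columns grow to the right and rows downward; lengths in m; the calibration is good to about 2 mm. A picture is of the moment at which its call begins. There is no depth.
- ctrl.sign_off(): hands the job in, once; it reports no verdict.
The state is a dict: "time": time; "qpos": joint angles; "dq": joint speeds; "joint_efforts": joint torques, N m; "eef_pos": TCP position; "tcp_rot": TCP orientation; "contact_force": force on the tool from outside, world axes, zero at the start; "wrist_torque": the same for the moment, N m; "opening": opening from 0.0 (shut) to 1.0 (fully open).
Only numpy, scipy, OpenCV 4.12 (cv2) and the standard library are available. Lean on these libraries where they do the work, as an engineer would, in place of code of your own. Each camera call takes 0.05 s, during which the arm holds its last target. There are 200 camera calls.

TASK

Somebody left a small tin under the foot of the thickness gauge: lift it out, keeping it upright, and stand it in the steel tray. Then lay the long chocolate bar flat on the gauge's bed, lengthwise front to back and centred under the foot, and let go of it; then gently press the gauge's knob down until the foot rests on the bar, keep it there for a second, and let the foot rise again. Leave the bar there, handle it without hard knocks, and do not disturb anything else.

Things in the scene. Friction and masses are not known exactly. Their poses are not given: they have to be found in the camera images.
- gauge: fixed steel thickness gauge. Origin: underside of its bed, below the foot's axis; x from its open front to its column; the front is turned to the robot's right. Bed 12 mm thick, x -75 to +95, y -55 to +55 mm. Column 24 x 50 mm at x = +69 to +93. From its top a head (y +-22 mm) overhangs forward to x = -22, its underside 142 and top 167 mm above the origin
- foot: the gauge's round foot, 18 mm diameter and 10 mm thick, steel, on a vertical stem through the head. Origin: centre of its lower face, 117 mm above the gauge's origin (105 mm above the bed) when up
- plunger (a joint): travel of the sprung stem, foot and knob, m: 0 = up (where its spring returns it), grows downward to 0.100 at its stop; 0.085 when the foot rests on the bar lying flat on the bed. The spring takes about 2 to 5 N
- knob_top (a point): centre of the top of the black knob (34 mm diameter, 16 mm thick) on the stem's upper end; 285 mm above the gauge's origin when up
- tin: small round closed metal tin, 44 mm diameter, 42 mm tall, 0.12 kg, standing on the gauge's bed. Origin: centre of its underside, z along its axis
- bar: the long dark chocolate bar, 110 (x) x 34 (y) x 20 (z) mm, about 0.085 kg, lying flat on the wooden board. Origin: centre of its underside, x along its length
- tray: fixed open steel tray, outside 160 (x) x 220 (y) x 22 mm tall, walls and floor 4 mm thick. Origin: centre of its underside. The amber jar stands in it too
- board: fixed wooden board 150 (x) x 200 (y) x 15 mm. Origin: centre of its underside. On the table's left or right, the tray on the other side
- slab: bystander: short dark chocolate slab, 60 (x) x 44 (y) x 16 mm, on the board beside the bar. Origin: centre of its underside
- jar: bystander: small amber glass jar, 42 mm diameter, 50 mm tall, standing in the tray. Origin: centre of its underside
- spice: bystander: spice jar, 40 mm diameter, 75 mm tall, close to the gauge's side nearer the robot. Origin: centre of its underside
- salt: bystander: white salt shaker, 42 mm diameter, 78 mm tall, close to the gauge's far side. Origin: centre of its underside
- spoon: bystander: steel spoon 180 mm long, lying crosswise on the table between robot and gauge. Origin: underside, near its middle; x along its length
- mug: bystander: white mug, 80 mm diameter, 90 mm tall, beyond the work. Origin: centre of its underside
- oil: bystander: green oil bottle, 60 mm diameter, 230 mm tall, far right, beyond the work. Origin: centre of its underside
- bowl: bystander: white bowl, 120 mm diameter, 50 mm tall, beyond the gauge. Origin: centre of its underside
Things that resemble listed ones, but are neither listed nor needed, are in the scene too. Leave any blue, pink or turquoise look-alike of the bar alone.

How it is judged:
On the way, in this order (a step that is already met when the one before it is completed fails the run):
1. the tin stands upright on the tray's floor, released (x of tin in the frame of tray between -0.06 and 0.06 m and y of tin in the frame of tray between -0.09 and 0.09 m and z of tin in the frame of tray between 0 and 0.01 m and angle between tin's own z axis and vertical below 0.15 rad and contact force between the fingers and tin below 0.05 N), for 0.2 s.
2. the bar lies flat on the gauge's bed, lengthwise and centred under the foot, released (horizontal distance between bar and gauge below 0.018 m and angle between the x axis of bar and the x axis of gauge, either way round below 0.26 rad and z of bar in the frame of gauge between 0.008 and 0.016 m and angle between bar's own z axis and vertical below 0.1 rad and contact force between the fingers and bar below 0.05 N), for 0.2 s.
3. the foot is held down on the bar, reading its thickness, for half a second (horizontal distance between bar and gauge below 0.018 m and angle between the x axis of bar and the x axis of gauge, either way round below 0.26 rad and z of bar in the frame of gauge between 0.008 and 0.016 m and angle between bar's own z axis and vertical below 0.1 rad and value of joint plunger between 0.082 and 0.088 m and contact force between foot and bar above 0.3 N), for 0.5 s.
At the end, for the whole second after the job is handed in: the tin stands upright (within 0.15 rad) on the tray's floor; the bar lies flat on the gauge's bed, its centre within 18 mm of the foot's axis and its length within 0.26 rad of front-to-back; the foot has risen to within 10 mm of its top; tin and bar released and at rest (all of step 1 and all of step 2 and value of joint plunger below 0.01 m and linear speed of each of tin, bar below 0.02 m/s); the robot touches nothing.
It fails at once if the tin is tipped more than 0.8 rad (angle between tin's own z axis and vertical above 0.8 rad).
It fails at once if the bar is pressed or knocked against the gauge (bed and foot together) with more than 90 N (contact force between bar and gauge above 90 N).
It fails at once if a bystander (anything but the tin, the bar and the gauge's knob) is moved more than 30 mm or tipped over (distance of any of slab, jar, spice, salt, spoon, mug, oil, bowl from where it was at the start of the episode above 0.03 m or angle between any of slab, jar, spice, salt, spoon, mug, oil, bowl's own z axis and vertical above 0.6 rad).
It also fails if it takes over 72 s, if anything falls off the work surface, if the arm or the gripper's body presses on something with over 40 N, if the wrist force passes 120 N, or if a joint passes its speed limit or range.

## Working session

There is one attempt and no reset: what is moved stays moved. The work goes in short steps, Python scripts to look and compute and a tool call to move; the robot and the scene stay as the last step left them, time stands still between calls to the robot, and variables do not carry over. Pictures are saved under pics/ and viewed, on a budget of 10 in all, crops included, one or two more only if the job needs it, and the job is handed in when it is done.

Besides the shell and the picture viewer there is one more tool, called after "Emit:" in YAML: its name, and indented under it one key for each argument. step_arm: Moves the arm, as the interface text tells. Its arguments: {"type":"object","properties":{"gripper":{"type":"array"},"linear":{"type":"array"},"delta_rot":{"type":"array"},"grip_force":{"type":"number"}},"required":["gripper","linear","delta_rot"]}

```bash
mkdir -p pics; ls; python3 - <<'E'
from plant import ctrl
import cv2,numpy as np
s=ctrl.get_state();print(s,ctrl.hold_point_z)
for n in("scene","top"):
    d=ctrl.read_camera(n);cv2.imwrite(f"pics/{n}0.png",d["frame"][:,:,::-1])
    print(n,d["fx"],d["fy"],d["cx"],d["cy"],np.round(d["view"],4).tolist())
    np.savez(f"{n}0.npz",**{k:d[k] for k in d})
E
```

```text
pics
{'time': 0.0, 'qpos': array([ 1.06699277e+00,  2.87143575e-01,  1.57816590e+00,  8.64161866e-06,
        1.27860928e+00, -1.49989203e-01]), 'dq': array([-0.00013432, -0.00055573,  0.00017279, -0.00079249,  0.00237712,
        0.00027816]), 'joint_efforts': array([ 6.81320162e-04, -4.05984449e+01, -2.92618078e+01, -1.22533834e-04,
        5.94038836e-03, -1.40532458e-05]), 'eef_pos': array([0.23351711, 0.63262346, 0.22996792]), 'tcp_rot': array([ 8.20511708e-01,  5.71628537e-01, -1.04475793e-03,  5.11063342e-04]), 'contact_force': array([ 0.00621243, -0.16546992,  0.17749277]), 'wrist_torque': array([-0.0248254 , -0.03121202, -0.05503064]), 'opening': 0.9994011860812161} 0.0187
scene 370.0848402964469 370.0848402964469 317.6550689028302 199.86005965569325 [[-0.4983, 0.8669, -0.0125, 0.3282], [0.706, 0.3974, -0.5862, -0.2224], [-0.5032, -0.3009, -0.8101, 1.4335], [0.0, 0.0, 0.0, 1.0]]
top 384.0231849754396 384.0231849754396 316.04855234529754 199.66401411649545 [[0.0018, -1.0, -0.0024, -0.0845], [-0.9986, -0.0017, -0.0521, 0.5003], [0.0521, 0.0025, -0.9986, 1.2152], [0.0, 0.0, 0.0, 1.0]]
```

View pics/top0.png

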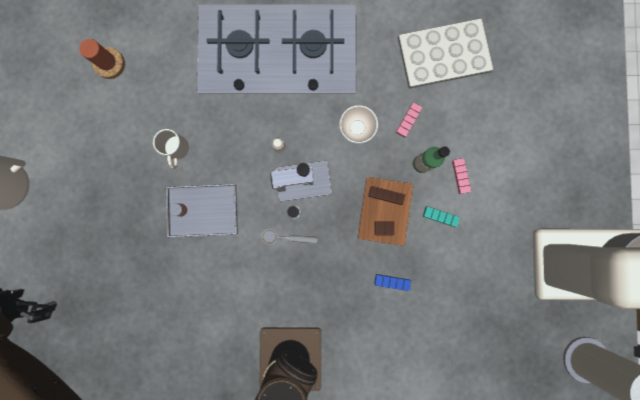

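View pics/scene0.png

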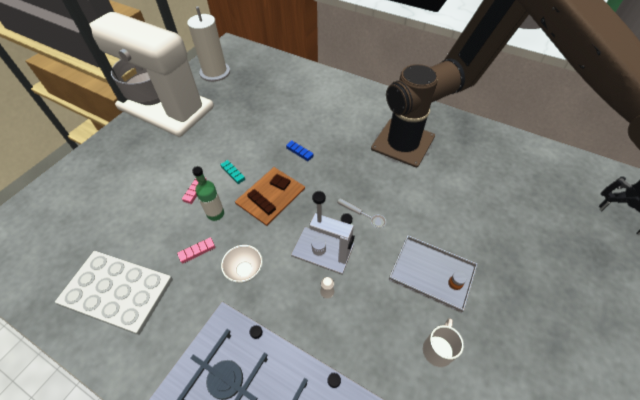

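The top view has the gauge at about (303,180) with its knob at (303,170). The tray is at (202,210), the bar at (387,195) and the board at (386,211). In the scene view the tin is at (319,247), the knob at (319,197), the jar at (457,282) and the gauge column at (345,250). Next is a zoomed composite.

```bash
cat > h.py <<'E'
import numpy as np,cv2
def load(n,tag="0"): return np.load(f"{n}{tag}.npz")
def ray(d,u,v):
    V=d["view"];R=V[:3,:3];t=V[:3,3]
    c=-R.T@t; r=R.T@np.array([(u-d["cx"])/d["fx"],(v-d["cy"])/d["fy"],1.]); return c,r
def plane(d,u,v,z):
    c,r=ray(d,u,v); return c+r*(z-c[2])/r[2]
def tri(d1,p1,d2,p2):
    c1,r1=ray(d1,*p1);c2,r2=ray(d2,*p2)
    s=np.linalg.lstsq(np.c_[r1,-r2],c2-c1,rcond=None)[0]
    a=c1+r1*s[0];b=c2+r2*s[1]; return (a+b)/2,np.linalg.norm(a-b)
def proj(d,p):
    q=d["view"][:3,:3]@np.asarray(p)+d["view"][:3,3]; return d["fx"]*q[0]/q[2]+d["cx"],d["fy"]*q[1]/q[2]+d["cy"]
def crop(d,x0,y0,x1,y1,k):
    return cv2.resize(d["frame"][y0:y1,x0:x1,::-1],None,fx=k,fy=k,interpolation=cv2.INTER_CUBIC)
E
python3 - <<'E'
from h import *
t,s=load("top"),load("scene")
a=crop(t,255,130,415,250,5)  # 800x600
cv2.imwrite("pics/t1.png",a)
cv2.imwrite("pics/s1.png",crop(s,235,165,395,285,5))
hsv=cv2.cvtColor(t["frame"],cv2.COLOR_RGB2HSV)
# board + chocolate
b=((hsv[...,0]<20)&(hsv[...,1]>90)).astype(np.uint8); b[:, :350]=0;b[:,420:]=0;b[:170]=0;b[250:]=0
m=b.copy(); c=max(cv2.findContours(m,0,2)[0],key=cv2.contourArea); print("board",cv2.minAreaRect(c))
dark=((hsv[...,2]<75)&(b>0)|((hsv[...,2]<75)&(cv2.drawContours(np.zeros_like(b),[cv2.convexHull(c)],0,1,-1)>0))).astype(np.uint8)
for c in cv2.findContours(dark,0,1)[0]:
    if cv2.contourArea(c)>50:
        r=cv2.minAreaRect(c);P=[plane(t,*p,0.035)[:2] for p in cv2.boxPoints(r)];print(r,plane(t,*r[0],0.035),[np.linalg.norm(P[i]-P[i-1]).round(4) for i in(1,2)],np.round(P,3).tolist())
E
```

```text
board ((385.01995849609375, 210.86000061035156), (46.66904830932617, 62.225399017333984), 8.13010311126709)
```

View pics/t1.png

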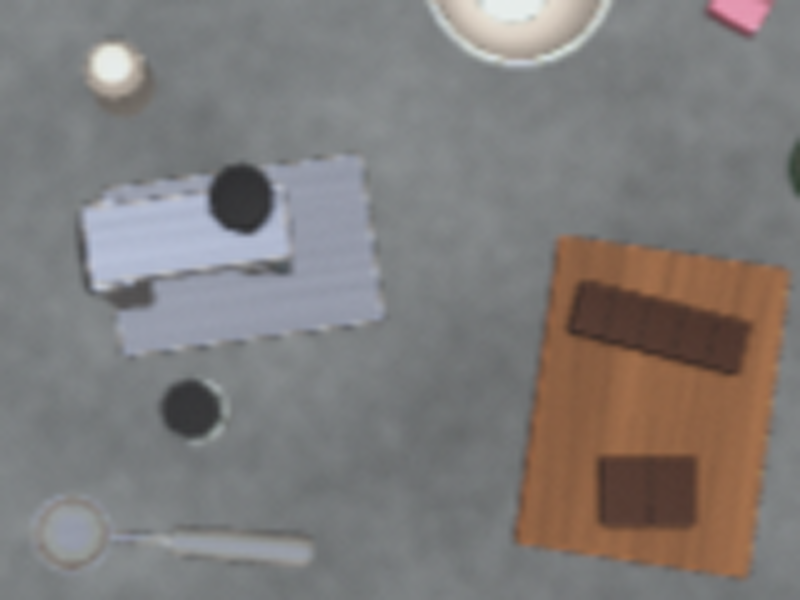

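View pics/s1.png

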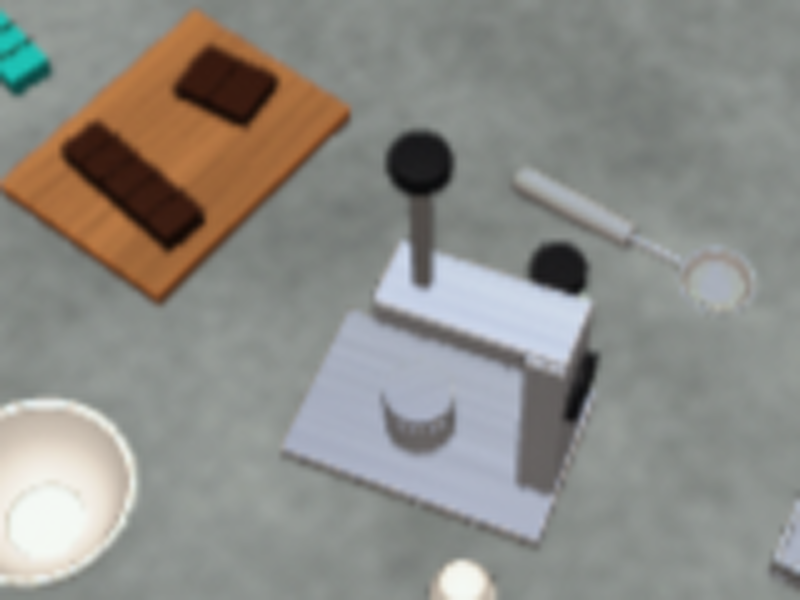

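The top crop shows the bed corners at crop (362,153), (384,318) and (127,356), the knob at (241,198), and the bar corners at (585,282), (749,321), (738,375) and (570,333). In the scene crop the bed corners are (285,455), (540,545) and (355,312). The tin's base arc bottoms out at (419,453), and the knob is at (420,160).

```bash
python3 - <<'E'
from h import *
t,s=load("top"),load("scene")
T=lambda x,y:(255+(x+.5)/5-.5,130+(y+.5)/5-.5); S=lambda x,y:(235+(x+.5)/5-.5,165+(y+.5)/5-.5)
pr=lambda n,p:print(n,np.round(p,4))
# gauge bed corners: FF front-far, FN front-near, BN, BF
ff,fn,bn=[plane(t,*T(*p),.012)[:2] for p in((362,153),(384,318),(127,356))]
pr("top ff",ff);pr("fn",fn);pr("bn",bn);print(np.linalg.norm(ff-fn),np.linalg.norm(fn-bn))
ff2,bf2,fn2=[plane(s,*S(*p),.012)[:2] for p in((285,455),(540,545),(355,312))]
pr("sc ff",ff2);pr("bf",bf2);pr("fn",fn2);print(np.linalg.norm(ff2-fn2),np.linalg.norm(ff2-bf2))
FF=(ff+ff2)/2;FN=(fn+fn2)/2
ang=[np.arctan2(*(bn-fn)[::-1]),np.arctan2(*(bf2-ff2)[::-1]),np.arctan2(*(ff-fn)[::-1])+0*1]
print("gauge x yaw deg",np.degrees(ang[:2]),"y-dir",np.degrees(ang[2]))
a=np.mean(ang[:2]);X=np.array([np.cos(a),np.sin(a)])
o=(FF+FN)/2+.075*X;pr("origin from front edge",o)
o2=(bn+bf2)/2-.095*X;pr("origin from back edge",o2)
k,e=tri(t,T(241,198),s,S(420,158));pr("knob tri",k);print(e)
pr("knob@.285 top",plane(t,*T(241,198),.285));
# tin
p=plane(s,*S(419,453),.012);c,_=ray(s,0,0);d=(p-c)[:2];d/=np.linalg.norm(d);pr("tin",p[:2]+.022*d)
# bar
B=np.array([plane(t,*T(*p),.035)[:2] for p in((585,282),(749,321),(738,375),(570,333))])
pr("bar",B.mean(0));print([np.linalg.norm(B[i]-B[i-1]).round(4) for i in range(4)],"yaw",np.degrees(np.arctan2(*((B[0]+B[3]-B[1]-B[2])[::-1]))))
Q=np.array([plane(s,*S(*p),.035)[:2] for p in((95,122),(205,212),(172,245),(62,152))]);pr("bar scene",Q.mean(0))
sl=np.array([plane(t,*T(*p),.031)[:2] for p in((599,456),(696,456),(694,528),(601,526))]);pr("slab",sl)
W=np.array([plane(t,*p,.022)[:2] for p in((168,187),(237,184),(237,236),(169,237))]);pr("tray",W);pr("c",W.mean(0))
pr("jar top view",plane(t,182,210,.05));pr("jar scene",plane(s,458,278,.05))
pr("spice",plane(t,*T(192,409),.075));pr("spice s",plane(s,*S(558,268),.075))
pr("salt",plane(t,*T(114,66),.078)); pr("salt s",plane(s,*S(462,575),.078))
pr("oil cap",plane(t,443,152,.23));pr("oil base s",plane(s,214,215,.0))
pr("mug",plane(t,167,141,.09)); pr("spoon",plane(t,*T(72,532),.005));pr("spoon end",plane(t,*T(310,550),.005))
E
```

```text
top ff [ 0.6277 -0.1186]
fn [ 0.5213 -0.1327]
bn [0.4967 0.0318]
0.10732815127698242 0.16634804104054782
sc ff [ 0.6295 -0.1091]
bf [0.6051 0.0551]
fn [ 0.5197 -0.1247]
0.1108599261670757 0.1660683369490335
gauge x yaw deg [98.52032081 98.45388976] y-dir 7.561970217534806
origin from front edge [ 0.5635 -0.0471]
origin from back edge [ 0.5649 -0.0505]
knob tri [ 0.5625 -0.0498  0.2803]
0.0023966745861333147
knob@.285 top [ 0.5624 -0.0511  0.285 ]
tin [ 0.5688 -0.0493]
bar [ 0.5139 -0.3055]
[np.float64(0.0336), np.float64(0.1057), np.float64(0.0347), np.float64(0.1084)] yaw 76.32045291916648
bar scene [ 0.5172 -0.2984]
slab [[ 0.4333 -0.2671]
 [ 0.4334 -0.328 ]
 [ 0.3884 -0.3263]
 [ 0.3895 -0.268 ]]
tray [[0.5396 0.3877]
 [0.5495 0.1681]
 [0.3846 0.166 ]
 [0.381  0.381 ]]
c [0.4637 0.2757]
jar top view [0.4657 0.3318 0.05  ]
jar scene [0.4719 0.3525 0.05  ]
spice [ 0.4615 -0.014   0.075 ]
spice s [ 0.4629 -0.0097  0.075 ]
salt [0.6707 0.0345 0.078 ]
salt s [0.6703 0.0376 0.078 ]
oil cap [ 0.616 -0.42   0.23 ]
oil base s [ 0.6247 -0.4221  0.    ]
mug [0.6733 0.3672 0.09  ]
spoon [0.384  0.0669 0.005 ]
spoon end [ 0.3728 -0.0856  0.005 ]
```

```bash
cat >> h.py <<'E'
from scipy.spatial.transform import Rotation as Ro
GO=np.array([.5635,-.049]); GY=98.5
def att(yaw,pitch):
    "tool z: heading yaw, pitch below horizontal; tool x horizontal, to the right of heading"
    a,p=np.radians([yaw,pitch]); z=np.array([np.cos(a)*np.cos(p),np.sin(a)*np.cos(p),-np.sin(p)])
    x=np.array([np.sin(a),-np.cos(a),0]); return np.c_[x,np.cross(z,x),z]
def plan(wps,cmd=None):
    "wps: (grasp point xyz, yaw, pitch); prints linear/delta_rot from the present pose"
    from plant import ctrl
    s=ctrl.get_state(); p0=s["eef_pos"];R0=Ro.from_quat(s["tcp_rot"]).as_matrix(); pp,Rp=p0,R0
    print("t",round(s["time"],2),"tcp",p0.round(4),"q",s["qpos"].round(2),"z",R0[:,2].round(3),"F",s["contact_force"].round(1))
    for g,yaw,pit in wps:
        R=att(yaw,pit); p=np.array(g)+ctrl.hold_point_z*R[:,2]
        n=max(np.linalg.norm(p-pp)/.0625,np.degrees(np.linalg.norm(Ro.from_matrix(Rp.T@R).as_rotvec()))/10.7)
        print("lin",(R0.T@(p-p0)).round(4).tolist(),"rot",np.degrees(Ro.from_matrix(R0.T@R).as_rotvec()).round(1).tolist(),"rows",round(n,1)); pp,Rp=p,R
E
python3 - <<'E'
from h import *
plan([((.40,.40,.42),GY,90),((.55,.0,.42),GY,85),((.61,-.20,.36),GY,60),((.59,-.20,.20),GY,38)])
E
```

```text
t 0.1 tcp [0.2335 0.6327 0.2301] q [ 1.07  0.29  1.58 -0.    1.28 -0.15] z [-0.001 -0.002 -1.   ] F [ 0.   0.2 -0.6]
lin [-0.161, 0.2367, -0.1709] rot [0.1, 0.1, 61.2] rows 5.7
lin [-0.4828, 0.5152, -0.1704] rot [4.6, 2.8, 61.2] rows 6.8
lin [-0.6427, 0.6371, -0.1125] rot [27.1, 16.1, 59.7] rows 3.3
lin [-0.6446, 0.6158, 0.0428] rot [46.9, 27.8, 56.8] rows 2.5
```

Emit:
step_arm:
  gripper: [-1,-1,-1,-1,-1,-1,-1,-1,-1,-1,-1,-1,-1,-1,-1,-1,-1,-1,-1]
  linear:
    - [-0.161,0.237,-0.171]
    - [-0.161,0.237,-0.171]
    - [-0.161,0.237,-0.171]
    - [-0.161,0.237,-0.171]
    - [-0.161,0.237,-0.171]
    - [-0.161,0.237,-0.171]
    - [-0.483,0.515,-0.17]
    - [-0.483,0.515,-0.17]
    - [-0.483,0.515,-0.17]
    - [-0.483,0.515,-0.17]
    - [-0.483,0.515,-0.17]
    - [-0.483,0.515,-0.17]
    - [-0.483,0.515,-0.17]
    - [-0.643,0.637,-0.112]
    - [-0.643,0.637,-0.112]
    - [-0.643,0.637,-0.112]
    - [-0.643,0.637,-0.112]
    - [-0.643,0.637,-0.112]
    - [-0.643,0.637,-0.112]
  delta_rot:
    - [0,0,61]
    - [0,0,61]
    - [0,0,61]
    - [0,0,61]
    - [0,0,61]
    - [0,0,61]
    - [4.6,2.8,61]
    - [4.6,2.8,61]
    - [4.6,2.8,61]
    - [4.6,2.8,61]
    - [4.6,2.8,61]
    - [4.6,2.8,61]
    - [4.6,2.8,61]
    - [27,16,60]
    - [27,16,60]
    - [27,16,60]
    - [27,16,60]
    - [27,16,60]
    - [27,16,60]

```text
time: 2.48
eef_pos: [0.6088, -0.1888, 0.345]
tcp_rot: [0.964, 0.071, -0.018, -0.257]
contact_force: [-0.1, -0.2, -0.1]
opening: 1.001
```

```bash
python3 - <<'E'
from h import *
X=np.array([np.cos(np.radians(GY)),np.sin(np.radians(GY)),0])
t=np.array([.569,-.055,.044]); z=att(GY,38)[:,2]
plan([(t-.15*z,GY,38),(t-.06*z,GY,38),(t,GY,38)])
E
```

```text
t 2.48 tcp [ 0.6088 -0.1888  0.345 ] q [-0.61  0.3   1.42  0.38  1.78 -0.74] z [-0.072  0.493 -0.867] F [-0.1 -0.2 -0.1]
lin [-0.0198, 0.0795, 0.2082] rot [22.1, -0.1, -0.0] rows 3.6
lin [-0.02, 0.0456, 0.2915] rot [22.1, -0.1, -0.0] rows 1.4
lin [-0.0201, 0.023, 0.3471] rot [22.1, -0.1, -0.0] rows 1.0
```

Emit:
step_arm:
  gripper: [-1,-1,-1,-1,-1,-1,-1,-1]
  linear:
    - [-0.02,0.08,0.208]
    - [-0.02,0.08,0.208]
    - [-0.02,0.08,0.208]
    - [-0.02,0.08,0.208]
    - [-0.02,0.08,0.208]
    - [-0.02,0.046,0.291]
    - [-0.02,0.046,0.291]
    - [-0.02,0.046,0.291]
  delta_rot:
    - [22,0,0]
    - [22,0,0]
    - [22,0,0]
    - [22,0,0]
    - [22,0,0]
    - [22,0,0]
    - [22,0,0]
    - [22,0,0]

```text
time: 3.48
eef_pos: [0.574, -0.0875, 0.0703]
tcp_rot: [0.897, 0.067, -0.032, -0.436]
contact_force: [0.3, 0.1, -0.1]
opening: 1.0
```

```bash
python3 - <<'E'
from h import *
from plant import ctrl
d=ctrl.read_camera("scene");np.savez("scene2.npz",**d)
cv2.imwrite("pics/s2.png",crop(d,235,165,395,285,5))
t=np.array([.569,-.055,.044]);plan([(t,GY,38)])
s=ctrl.get_state();R=Ro.from_quat(s["tcp_rot"]).as_matrix();p=proj(d,s["eef_pos"]);print("tcp px crop",[(p[0]-235)*5,(p[1]-165)*5])
E
```

```text
t 3.52 tcp [ 0.575  -0.0891  0.0712] q [-0.59  0.57  1.71  0.62  1.57 -0.98] z [-0.113  0.777 -0.619] F [0.2 0.2 0.2]
lin [-0.0011, -0.0002, 0.0627] rot [0.2, -0.2, 0.1] rows 1.0
tcp px crop [np.float64(352.5885497008227), np.float64(351.28601366405167)]
```

View pics/s2.png

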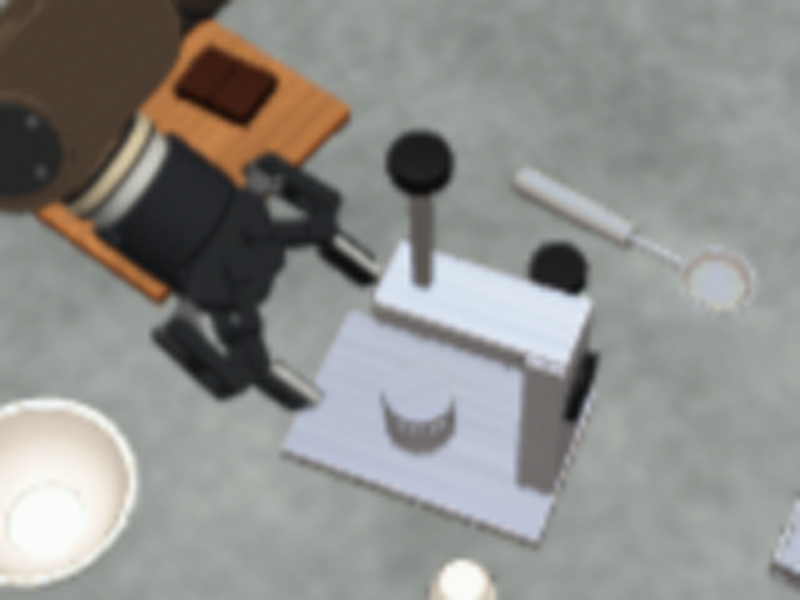

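The fingertips at crop (315,400) and (378,275) straddle the line towards the tin at about (419,420). The predicted end point is (419,402), so they are well aligned.

Emit:
step_arm:
  gripper: [-1,-1,-1,0.2,0.6,0.9,0.9,0.9,0.9,0.9]
  linear:
    - [-0.001,0,0.03]
    - [-0.001,0,0.062]
    - [-0.001,0,0.062]
    - [-0.001,0,0.062]
    - [-0.001,0,0.062]
    - [-0.001,0,0.062]
    - [-0.001,0,0.062]
    - [-0.001,0,0.062]
    - [-0.001,0,0.062]
    - [-0.001,0,0.062]
  delta_rot:
    - [0,0,0]
    - [0,0,0]
    - [0,0,0]
    - [0,0,0]
    - [0,0,0]
    - [0,0,0]
    - [0,0,0]
    - [0,0,0]
    - [0,0,0]
    - [0,0,0]
  grip_force: 30

```text
time: 4.78
eef_pos: [0.5671, -0.0427, 0.0317]
tcp_rot: [0.897, 0.065, -0.03, -0.436]
contact_force: [1.5, -3.3, 6.0]
opening: 0.503
```

Emit:
step_arm:
  gripper: [0.9,0.9,0.9,0.9,0.9,0.9,0.9]
  linear:
    - [0,0,-0.02]
    - [0,0,-0.05]
    - [0,0,-0.09]
    - [0,0,-0.13]
    - [0,-0.1,-0.2]
    - [0,-0.15,-0.26]
    - [0,-0.19,-0.29]
  delta_rot:
    - [0,0,0]
    - [0,0,0]
    - [0,0,0]
    - [0,0,0]
    - [0,0,0]
    - [0,0,0]
    - [0,0,0]

```text
time: 5.65
eef_pos: [0.5804, -0.149, 0.2985]
tcp_rot: [0.897, 0.064, -0.033, -0.436]
contact_force: [1.2, -0.1, -1.7]
opening: 0.506
```

```bash
python3 - <<'E'
from h import *
from plant import ctrl
print(ctrl.get_state()["opening"])
plan([((.51,-.1,.40),GY,38),((.47,.18,.40),GY,38),((.465,.232,.12),GY,38),((.465,.232,.055),GY,38)])
E
```

```text
0.50565121384068
t 5.65 tcp [ 0.5804 -0.149   0.2985] q [-0.66  0.36  1.54  0.62  1.92 -0.79] z [-0.115  0.779 -0.617] F [ 1.2 -0.1 -1.7]
lin [-0.063, -0.1159, 0.0023] rot [0.1, -0.1, -0.3] rows 2.1
lin [-0.0624, -0.2905, 0.2249] rot [0.1, -0.1, -0.3] rows 4.5
lin [-0.0591, -0.1023, 0.4387] rot [0.1, -0.1, -0.3] rows 4.6
lin [-0.0589, -0.0512, 0.4788] rot [0.1, -0.1, -0.3] rows 1.0
```

Emit:
step_arm:
  gripper: [0.9,0.9,0.9,0.9,0.9,0.9,0.9,0.9,0.9,0.9,0.9,0.9,0.9,0.9,0.9,0.9]
  linear:
    - [-0.02,-0.08,-0.05]
    - [-0.063,-0.116,0.002]
    - [-0.063,-0.116,0.002]
    - [-0.063,-0.116,0.002]
    - [-0.062,-0.29,0.225]
    - [-0.062,-0.29,0.225]
    - [-0.062,-0.29,0.225]
    - [-0.062,-0.29,0.225]
    - [-0.062,-0.29,0.225]
    - [-0.062,-0.29,0.225]
    - [-0.059,-0.102,0.439]
    - [-0.059,-0.102,0.439]
    - [-0.059,-0.102,0.439]
    - [-0.059,-0.102,0.439]
    - [-0.059,-0.102,0.439]
    - [-0.059,-0.102,0.439]
  delta_rot:
    - [0,0,0]
    - [0,0,0]
    - [0,0,0]
    - [0,0,0]
    - [0,0,0]
    - [0,0,0]
    - [0,0,0]
    - [0,0,0]
    - [0,0,0]
    - [0,0,0]
    - [0,0,0]
    - [0,0,0]
    - [0,0,0]
    - [0,0,0]
    - [0,0,0]
    - [0,0,0]

```text
time: 7.65
eef_pos: [0.4622, 0.2467, 0.1034]
tcp_rot: [0.897, 0.063, -0.036, -0.437]
contact_force: [0.5, 0.4, -0.1]
opening: 0.5
```

```bash
python3 - <<'E'
from h import *
from plant import ctrl
print(ctrl.get_state()["opening"])
d=ctrl.read_camera("scene")
t=ctrl.read_camera("top")
cv2.imwrite("pics/s3.png",np.hstack([crop(d,370,200,500,350,3),crop(t,155,160,285,310,3)]))
plan([((.465,.232,.055),GY,38),((.465,.232,.036),GY,38)])
E
```

```text
0.5001657014150794
t 7.75 tcp [0.4652 0.2466 0.1074] q [-0.1   0.2   2.14  0.93  1.27 -0.75] z [-0.113  0.779 -0.616] F [ 0.3 -0.1 -0.8]
lin [-0.0023, 0.0501, 0.0396] rot [0.1, -0.2, -0.2] rows 1.0
lin [-0.0023, 0.0651, 0.0513] rot [0.1, -0.2, -0.2] rows 0.3
```

View pics/s3.png

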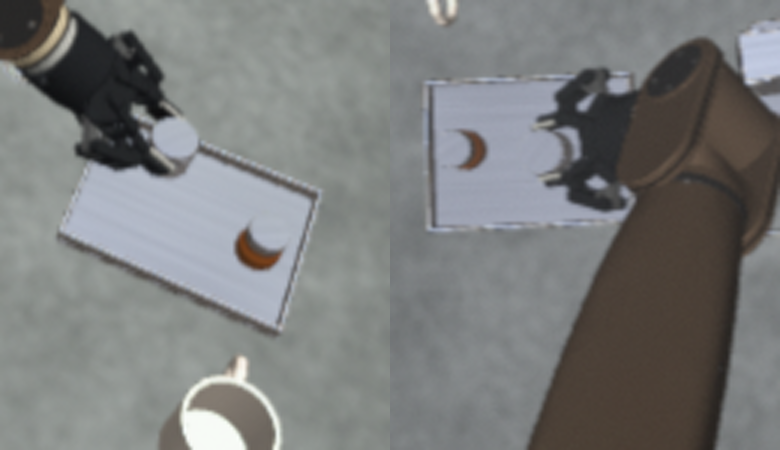

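The tin is held upright at scene panel (175,140), above the tray's inner area and well clear of the jar at (262,245). Lowering and releasing next.

Emit:
step_arm:
  gripper: [0.9,0.9,0.9,0.9,0.9,0.9,0.3,0,-0.5,-1,-1,-1]
  linear:
    - [-0.002,0.03,0.024]
    - [-0.002,0.05,0.04]
    - [-0.002,0.059,0.046]
    - [-0.002,0.065,0.051]
    - [-0.002,0.066,0.052]
    - [-0.002,0.066,0.052]
    - [-0.002,0.066,0.052]
    - [-0.002,0.066,0.052]
    - [-0.002,0.066,0.052]
    - [-0.002,0.066,0.052]
    - [-0.002,0.066,0.052]
    - [-0.002,0.066,0.052]
  delta_rot:
    - [0,0,0]
    - [0,0,0]
    - [0,0,0]
    - [0,0,0]
    - [0,0,0]
    - [0,0,0]
    - [0,0,0]
    - [0,0,0]
    - [0,0,0]
    - [0,0,0]
    - [0,0,0]
    - [0,0,0]

```text
time: 9.25
eef_pos: [0.4616, 0.2475, 0.0227]
tcp_rot: [0.897, 0.065, -0.032, -0.437]
contact_force: [0.4, -0.7, 1.2]
opening: 0.999
```

```bash
python3 - <<'E'
from h import *
b=np.array([.5155,-.302]);Y=76.3;X=np.array([np.cos(np.radians(Y)),np.sin(np.radians(Y))])
R=att(Y,50);tcp=np.r_[b-.032*X,.030];g=tcp-.0187*R[:,2];u=np.array([0,0,1])
z=att(GY,38)[:,2];g0=np.array([.4637,.233,.0342])
plan([(g0-.09*z,GY,38),((.48,.13,.40),GY,38),((.50,-.12,.40),90,44),(g+.22*u,Y,50),(g+.1*u,Y,50)])
E
```

```text
t 9.25 tcp [0.4616 0.2475 0.0227] q [-0.1   0.38  2.14  0.98  1.17 -0.9 ] z [-0.114  0.779 -0.617] F [ 0.4 -0.7  1.2]
lin [0.0002, 0.0001, -0.09] rot [0.1, -0.1, -0.2] rows 1.4
lin [0.0009, -0.2237, -0.3076] rot [0.1, -0.1, -0.2] rows 5.0
lin [-0.0134, -0.0674, -0.5048] rot [-5.9, 6.3, 5.4] rows 4.0
lin [-0.038, 0.1794, -0.5978] rot [-11.8, 15.9, 15.3] rows 4.2
lin [-0.0379, 0.2739, -0.5238] rot [-11.8, 15.9, 15.3] rows 1.9
```

Emit:
step_arm:
  gripper: [-1,-1,-1,-1,-1,-1,-1,-1,-1,-1,-1,-1,-0.4,-0.4,-0.4,-0.4,-0.4,-0.4,-0.4]
  linear:
    - [0,0,-0.05]
    - [0,0,-0.09]
    - [0.001,-0.224,-0.308]
    - [0.001,-0.224,-0.308]
    - [0.001,-0.224,-0.308]
    - [0.001,-0.224,-0.308]
    - [0.001,-0.224,-0.308]
    - [0.001,-0.224,-0.308]
    - [-0.013,-0.067,-0.505]
    - [-0.013,-0.067,-0.505]
    - [-0.013,-0.067,-0.505]
    - [-0.013,-0.067,-0.505]
    - [-0.038,0.18,-0.598]
    - [-0.038,0.18,-0.598]
    - [-0.038,0.18,-0.598]
    - [-0.038,0.18,-0.598]
    - [-0.038,0.18,-0.598]
    - [-0.038,0.274,-0.524]
    - [-0.038,0.274,-0.524]
  delta_rot:
    - [0,0,0]
    - [0,0,0]
    - [0,0,0]
    - [0,0,0]
    - [0,0,0]
    - [0,0,0]
    - [0,0,0]
    - [0,0,0]
    - [-6,6,5]
    - [-6,6,5]
    - [-6,6,5]
    - [-6,6,5]
    - [-11.8,15.9,15.3]
    - [-11.8,15.9,15.3]
    - [-11.8,15.9,15.3]
    - [-11.8,15.9,15.3]
    - [-11.8,15.9,15.3]
    - [-11.8,15.9,15.3]
    - [-11.8,15.9,15.3]

```text
time: 11.62
eef_pos: [0.508, -0.3329, 0.1288]
tcp_rot: [0.933, -0.112, 0.041, -0.339]
contact_force: [-0.2, 0.1, -0.6]
opening: 0.697
```

```bash
python3 - <<'E'
from h import *
from plant import ctrl
d=ctrl.read_camera("scene");t=ctrl.read_camera("top")
cv2.imwrite("pics/s4.png",np.hstack([crop(d,200,150,330,250,3),crop(t,340,150,470,250,3)]))
cv2.imwrite("pics/s4b.png",crop(d,380,230,490,310,4))
b=np.array([.5155,-.302]);Y=76.3;X=np.array([np.cos(np.radians(Y)),np.sin(np.radians(Y))])
R=att(Y,50);tcp=np.r_[b-.032*X,.030];g=tcp-.0187*R[:,2];u=np.array([0,0,1])
plan([(g+.03*u,Y,50),(g,Y,50),(g-.005*u,Y,50)])
# tin check in tray: colour is like the tray; only look
E
```

```text
t 11.72 tcp [ 0.5049 -0.3287  0.1229] q [-0.95  0.46  1.68  0.51  1.53 -0.87] z [ 0.145  0.633 -0.76 ] F [ 0.   0.7 -0.6]
lin [0.0047, 0.0436, 0.0455] rot [-0.5, 0.5, -0.4] rows 1.0
lin [0.0051, 0.063, 0.0683] rot [-0.5, 0.5, -0.4] rows 0.5
lin [0.0052, 0.0663, 0.0721] rot [-0.5, 0.5, -0.4] rows 0.1
```

View pics/s4.png

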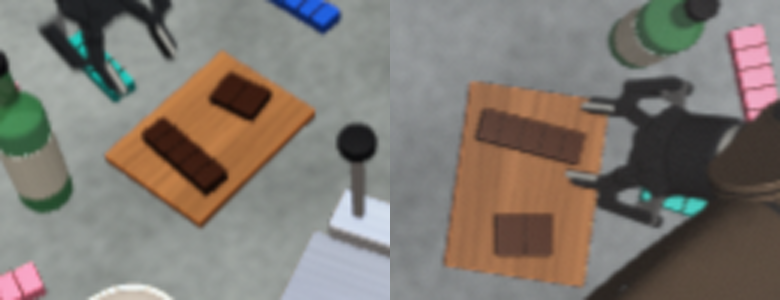

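The fingertips are at top panel (592,105) and (578,178). The bar's front end is at about (582,150) and its rear end at (480,123). I'll check the lateral offset in numbers.

```bash
python3 - <<'E'
from h import *
t=load("top");P=lambda x,y:(340+(x-390+.5)/3-.5,150+(y+.5)/3-.5)
from plant import ctrl
p=ctrl.get_state()["eef_pos"];q=proj(t,p);print("tcp",p,"top panel",(q[0]-340)*3+390,(q[1]-150)*3)
for n,a in (("tips",(585,141)),):print(n,plane(t,*P(*a),p[2]))
F=np.array([plane(t,*P(*a),.035)[:2] for a in((585,137),(580,163),(476,137),(483,110))]);f=F[:2].mean(0);r=F[2:].mean(0)
print(f,r,(f+r)/2,np.linalg.norm(f-r),np.degrees(np.arctan2(*(r-f)[::-1])))
x=np.array([np.sin(np.radians(76.3)),-np.cos(np.radians(76.3))]);print("lateral tcp-bar",x@(p[:2]-f), x@(plane(t,*P(585,141),p[2])[:2]-f))
E
```

```text
tcp [ 0.50490279 -0.32870421  0.12293868] top panel 570.4547495234995 138.9208162684205
tips [ 0.50387524 -0.34182968  0.12293868]
[ 0.49975261 -0.35921385] [ 0.52737844 -0.25163669] [ 0.51356552 -0.30542527] 0.11106768838777237 75.59764988596454
lateral tcp-bar -0.00222219669005614 -0.00011189873957410685
```

Emit:
step_arm:
  gripper: [-0.4,-0.4,-0.4,-0.4,0,0.3,0.6,0.9,0.9,0.9,0.9]
  linear:
    - [0.002,0.044,0.046]
    - [0.002,0.055,0.06]
    - [0.002,0.065,0.0705]
    - [0.002,0.065,0.0705]
    - [0.002,0.065,0.0705]
    - [0.002,0.065,0.0705]
    - [0.002,0.065,0.0705]
    - [0.002,0.065,0.0705]
    - [0.002,0.065,0.0705]
    - [0.002,0.065,0.0705]
    - [0.002,0.065,0.0705]
  delta_rot:
    - [0,0,0]
    - [-0.5,0.5,-0.4]
    - [-0.5,0.5,-0.4]
    - [-0.5,0.5,-0.4]
    - [-0.5,0.5,-0.4]
    - [-0.5,0.5,-0.4]
    - [-0.5,0.5,-0.4]
    - [-0.5,0.5,-0.4]
    - [-0.5,0.5,-0.4]
    - [-0.5,0.5,-0.4]
    - [-0.5,0.5,-0.4]
  grip_force: 30

```text
time: 13.1
eef_pos: [0.5095, -0.3393, 0.0365]
tcp_rot: [0.935, -0.11, 0.047, -0.334]
contact_force: [-0.9, -1.3, 5.3]
opening: 0.373
```

```bash
python3 - <<'E'
from h import *
plan([])
E
```

```text
t 13.1 tcp [ 0.5095 -0.3393  0.0365] q [-0.96  0.58  1.68  0.52  1.39 -0.95] z [ 0.161  0.615 -0.772] F [-0.9 -1.3  5.3]
```

Emit:
step_arm:
  gripper: [0,-0.3,-0.3,-0.3,-0.3,-0.3,0.3,0.6,0.9,0.9,0.9,0.9]
  linear:
    - [0,0,0]
    - [0,0,0]
    - [0,0,0]
    - [0,0.002,0.005]
    - [0,0.003,0.0095]
    - [0,0.003,0.0095]
    - [0,0.003,0.0095]
    - [0,0.003,0.0095]
    - [0,0.003,0.0095]
    - [0,0.003,0.0095]
    - [0,0.003,0.0095]
    - [0,0.003,0.0095]
  delta_rot:
    - [0,0,0]
    - [0,0,0]
    - [0,0,0]
    - [0,0,0]
    - [0,0,0]
    - [0,0,0]
    - [0,0,0]
    - [0,0,0]
    - [0,0,0]
    - [0,0,0]
    - [0,0,0]
    - [0,0,0]

```text
time: 14.6
eef_pos: [0.51, -0.335, 0.0254]
tcp_rot: [0.935, -0.111, 0.046, -0.334]
contact_force: [-0.1, -1.3, 1.8]
opening: 0.385
```

```bash
python3 - <<'E'
from h import *
plan([])
E
```

```text
t 14.6 tcp [ 0.51   -0.335   0.0254] q [-0.95  0.6   1.68  0.52  1.38 -0.96] z [ 0.16   0.615 -0.772] F [-0.1 -1.3  1.8]
```

Emit:
step_arm:
  gripper: [0.9,0.9,0.9,0.9,0.9,0.9,0.9,0.9]
  linear:
    - [0,-0.006,-0.008]
    - [0,-0.013,-0.016]
    - [0,-0.03,-0.04]
    - [0,-0.065,-0.08]
    - [0,-0.1,-0.123]
    - [0,-0.1,-0.123]
    - [0,-0.1,-0.123]
    - [0,-0.1,-0.123]
  delta_rot:
    - [0,0,0]
    - [0,0,0]
    - [0,0,0]
    - [0,0,0]
    - [0,0,0]
    - [0,0,0]
    - [0,0,0]
    - [0,0,0]

```text
time: 15.6
eef_pos: [0.5071, -0.3342, 0.1818]
tcp_rot: [0.934, -0.111, 0.044, -0.336]
contact_force: [-0.3, 0.4, -1.5]
opening: 0.389
```

```bash
python3 - <<'E'
from h import *
from plant import ctrl
d=ctrl.read_camera("scene");t=ctrl.read_camera("top");np.savez("scene5.npz",**d);np.savez("top5.npz",**t)
cv2.imwrite("pics/s5.png",np.hstack([crop(d,220,120,320,220,4),crop(t,340,150,440,250,4)]))
plan([])
E
```

```text
t 15.7 tcp [ 0.5072 -0.3344  0.1818] q [-0.96  0.39  1.65  0.51  1.59 -0.84] z [ 0.158  0.618 -0.77 ] F [-1.3  0.1 -0.5]
```

View pics/s5.png

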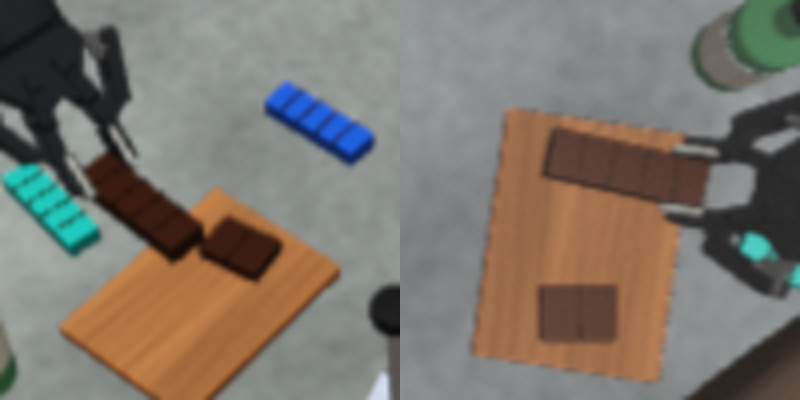

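```bash
python3 - <<'E'
from h import *
s,t=load("scene","5"),load("top","5")
S=lambda x,y:(220+(x+.5)/4-.5,120+(y+.5)/4-.5);T=lambda x,y:(340+(x-400+.5)/4-.5,150+(y+.5)/4-.5)
C=[]
for a,b in(((172,248),(552,127)),((205,225),(543,178)),((85,172),(710,158)),((118,152),(703,205))):
    p,e=tri(s,S(*a),t,T(*b));C.append(p);print(p.round(4),round(e,4))
C=np.array(C);r=C[:2].mean(0);f=C[2:].mean(0);print("len",np.linalg.norm(r-f),"centre",(r+f)/2,"yaw",np.degrees(np.arctan2(*(r-f)[1::-1])),"pitch deg",np.degrees(np.arcsin((r-f)[2]/np.linalg.norm(r-f))))
R=Ro.from_quat([0.934,-0.111,0.044,-0.336]).as_matrix();print("centre in tool",R.T@((r+f)/2-[.5072,-.3344,.1818]),"head",np.degrees(np.arctan2(R[1,2],R[0,2])),np.degrees(np.arcsin(-R[2,2])))
b=R.T@np.array([np.cos(np.radians(76.3)),np.sin(np.radians(76.3)),0]);print(b)
E
```

```text
[ 0.5409 -0.2515  0.1927] 0.0021
[ 0.5065 -0.2464  0.1857] 0.0016
[ 0.5169 -0.3536  0.1971] 0.0119
[ 0.4846 -0.3489  0.1914] 0.0142
len 0.10501564417979549 centre [ 0.51223721 -0.30011511  0.19172202] yaw 77.35466304920354 pitch deg -2.7739554156822646
centre in tool [-0.00315768 -0.03291809  0.01434232] head 75.76198096015062 50.373934415237315
[-2.06977300e-04 -7.70246434e-01  6.37746336e-01]
```

```bash
cat >> h.py <<'E'
def gp(c,z,yaw,pit,back=.035):
    "grasp point for a bar centred at c (gauge x offset c[0], y offset c[1]) with the TCP at height z"
    a=np.radians(GY);X=np.array([np.cos(a),np.sin(a)]);Yv=np.array([-np.sin(a),np.cos(a)]) @ np.array([[0,1],[-1,0]]) if 0 else np.array([-X[1],X[0]])
    tcp=np.r_[GO+(c[0]-back)*X+c[1]*Yv,z]; return tcp-.0187*att(yaw,pit)[:,2]
E
python3 - <<'E'
from h import *
plan([(gp((-.17,0),.18,GY,50.4),GY,50.4),(gp((-.14,0),.062,GY,50.4),GY,50.4),(gp((-.0,0),.062,GY,50.4),GY,50.4)])
E
```

```text
t 15.7 tcp [ 0.5072 -0.3344  0.1818] q [-0.96  0.39  1.65  0.51  1.59 -0.84] z [ 0.158  0.618 -0.77 ] F [-1.3  0.1 -0.5]
lin [0.0644, -0.0762, 0.0661] rot [0.1, -14.6, -16.8] rows 2.1
lin [0.052, -0.0224, 0.1747] rot [0.1, -14.6, -16.8] rows 1.9
lin [-0.001, -0.1225, 0.2569] rot [0.1, -14.6, -16.8] rows 2.2
```

Emit:
step_arm:
  gripper: [0.9,0.9,0.9,0.9,0.9,0.9,0.9,0.9,0.9,0.9,0.9]
  linear:
    - [0.03,-0.038,0.033]
    - [0.064,-0.076,0.066]
    - [0.064,-0.076,0.066]
    - [0.064,-0.076,0.066]
    - [0.06,-0.058,0.102]
    - [0.056,-0.04,0.138]
    - [0.052,-0.022,0.175]
    - [0.052,-0.022,0.175]
    - [0.052,-0.022,0.175]
    - [0.052,-0.022,0.175]
    - [0.052,-0.022,0.175]
  delta_rot:
    - [0,-7.3,-8.4]
    - [0,-14.6,-16.8]
    - [0,-14.6,-16.8]
    - [0,-14.6,-16.8]
    - [0,-14.6,-16.8]
    - [0,-14.6,-16.8]
    - [0,-14.6,-16.8]
    - [0,-14.6,-16.8]
    - [0,-14.6,-16.8]
    - [0,-14.6,-16.8]
    - [0,-14.6,-16.8]

```text
time: 17.08
eef_pos: [0.5911, -0.2245, 0.0652]
tcp_rot: [0.939, 0.07, -0.023, -0.335]
contact_force: [-0.5, -0.0, -2.0]
opening: 0.389
```

```bash
python3 - <<'E'
from h import *
from plant import ctrl
d=ctrl.read_camera("scene");t=ctrl.read_camera("top");np.savez("scene6.npz",**d);np.savez("top6.npz",**t)
cv2.imwrite("pics/s6.png",np.hstack([crop(d,250,170,350,270,4),crop(t,270,140,370,240,4)]))
plan([(gp((-.0,0),.062,GY,50.4),GY,50.4),(gp((-.0,0),.0235,GY,50.4),GY,50.4)])
E
```

```text
t 17.18 tcp [ 0.5907 -0.2239  0.0644] q [-0.69  0.62  1.56  0.44  1.52 -0.99] z [-0.092  0.626 -0.774] F [ 0.5  0.2 -0.6]
lin [-0.0011, -0.1085, 0.0917] rot [0.4, -0.1, 0.1] rows 2.3
lin [-0.0012, -0.0841, 0.1215] rot [0.4, -0.1, 0.1] rows 0.6
```

View pics/s6.png

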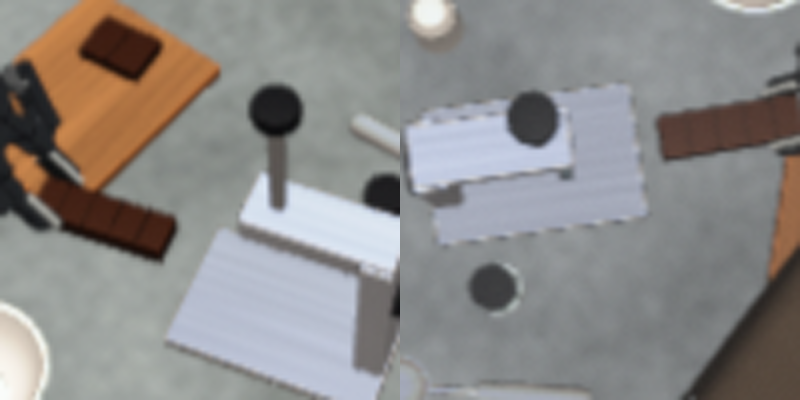

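The bar (rear end at top panel (660,137)) points squarely at the bed's front edge midpoint (638,150) once its height is allowed for. Now inserting.

Emit:
step_arm:
  gripper: [0.9,0.9,0.9,0.9,0.9,0.9,0.9,0.9,0.9,0.9,0.9]
  linear:
    - [0,-0.027,0.023]
    - [0,-0.054,0.046]
    - [-0.001,-0.081,0.069]
    - [-0.001,-0.1085,0.092]
    - [-0.001,-0.1085,0.092]
    - [-0.001,-0.1,0.102]
    - [-0.001,-0.092,0.112]
    - [-0.001,-0.0855,0.12]
    - [-0.001,-0.0855,0.12]
    - [-0.001,-0.0855,0.12]
    - [-0.001,-0.0855,0.12]
  delta_rot:
    - [0,0,0]
    - [0,0,0]
    - [0,0,0]
    - [0,0,0]
    - [0,0,0]
    - [0,0,0]
    - [0,0,0]
    - [0,0,0]
    - [0,0,0]
    - [0,0,0]
    - [0,0,0]

```text
time: 18.55
eef_pos: [0.5683, -0.083, 0.0248]
tcp_rot: [0.939, 0.07, -0.024, -0.336]
contact_force: [0.3, -1.0, -0.2]
opening: 0.39
```

```bash
python3 - <<'E'
from h import *
from plant import ctrl
plan([(gp((-.0,0),.0235,GY,50.4),GY,50.4)])
d=ctrl.read_camera("scene");t=ctrl.read_camera("top");np.savez("scene7.npz",**d);np.savez("top7.npz",**t)
cv2.imwrite("pics/s7.png",np.hstack([crop(d,250,170,350,270,4),crop(t,270,140,370,240,4)]))
E
```

```text
t 18.55 tcp [ 0.5683 -0.083   0.0248] q [-0.54  0.53  1.79  0.53  1.34 -0.95] z [-0.093  0.627 -0.774] F [ 0.3 -1.  -0.2]
lin [0.0002, 0.0013, 0.0006] rot [0.3, -0.0, 0.0] rows 0.0
```

View pics/s7.png

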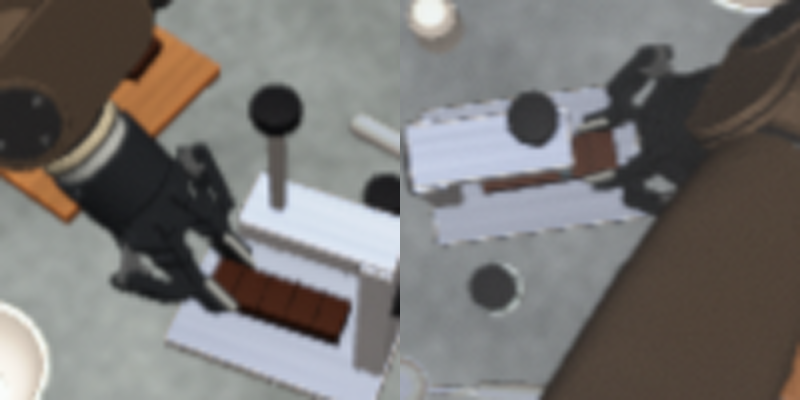

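The bar lies on the bed at scene panel (285,295), squarely front to back and clear of the column. Releasing and backing out.

Emit:
step_arm:
  gripper: [0.9,0.5,0.2,0,-0.2,-0.4,-0.4,-0.4,-0.4,-0.4,-0.4,-0.4,-0.4,-0.4,0,1,1]
  linear:
    - [0,0.001,0.001]
    - [0,0.001,0.001]
    - [0,0.001,0.001]
    - [0,0.001,0.001]
    - [0,0.001,0.001]
    - [0,0.001,0.001]
    - [0,0,-0.01]
    - [0,0,-0.03]
    - [0,0,-0.06]
    - [0,0,-0.1]
    - [0,0,-0.14]
    - [0,-0.05,-0.18]
    - [0,-0.1,-0.22]
    - [0,-0.13,-0.26]
    - [0,-0.13,-0.28]
    - [0,-0.13,-0.28]
    - [0,-0.13,-0.28]
  delta_rot:
    - [0,0,0]
    - [0,0,0]
    - [0,0,0]
    - [0,0,0]
    - [0,0,0]
    - [0,0,0]
    - [0,0,0]
    - [0,0,0]
    - [0,0,0]
    - [0,0,0]
    - [0,0,0]
    - [0,0,0]
    - [0,0,0]
    - [0,0,0]
    - [0,0,0]
    - [0,0,0]
    - [0,0,0]

```text
time: 20.78
eef_pos: [0.5787, -0.1591, 0.3212]
tcp_rot: [0.939, 0.069, -0.026, -0.337]
contact_force: [-0.5, -0.6, 0.5]
opening: 0.078
```

```bash
python3 - <<'E'
from h import *
from plant import ctrl
d=ctrl.read_camera("scene");np.savez("scene8.npz",**d)
cv2.imwrite("pics/s8.png",np.hstack([crop(d,260,170,360,270,4),crop(d,390,230,490,330,4)]))
k=np.array([.563,-.049])
def v(z): return (np.r_[k,z+.0187],GY,90)
plan([v(.33),v(.295)])
E
```

```text
t 20.82 tcp [ 0.5787 -0.1588  0.3209] q [-0.63  0.28  1.53  0.49  1.83 -0.77] z [-0.096  0.629 -0.771] F [-0.4  0.4 -0.5]
lin [0.0006, -0.0914, 0.0635] rot [-39.5, 0.2, -0.1] rows 3.7
lin [0.0007, -0.0691, 0.0905] rot [-39.5, 0.2, -0.1] rows 0.6
```

View pics/s8.png

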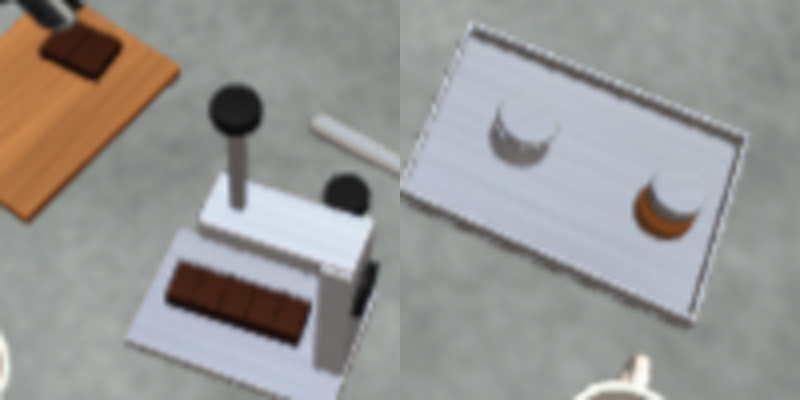

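The tin stands upright in the tray at panel (522,130), beside the undisturbed jar. The bar is flat on the bed with panel corners (178,262), (311,298), (299,336) and (166,298). I'll check its centring while moving over the knob.

```bash
python3 - <<'E'
from h import *
s=load("scene","8");S=lambda x,y:(260+(x+.5)/4-.5,170+(y+.5)/4-.5)
P=np.array([plane(s,*S(*p),.032)[:2] for p in((178,262),(311,298),(301,326),(168,290))])
c=P.mean(0);a=P[[1,2]].mean(0)-P[[0,3]].mean(0);print(c,np.linalg.norm(a),np.degrees(np.arctan2(*a[::-1])))
g=np.radians(GY);X=np.array([np.cos(g),np.sin(g)]);d=c-[.5635,-.0427];print("gauge frame",d@X,d@[-X[1],X[0]])
B=np.array([plane(s,*S(*p),.012)[:2] for p in((127,342),(184,229),(340,410-5))]);print(B,"front mid+75",B[:2].mean(0)+.075*X)
E
```

```text
[ 0.55887233 -0.05078648] 0.10744708820479658 102.38761652904377
gauge frame -0.007313639687287399 0.005772098197549836
[[ 0.62845463 -0.1105973 ]
 [ 0.51928813 -0.12489645]
 [ 0.59428964  0.05632673]] front mid+75 [ 0.56278568 -0.04357068]
```

Emit:
step_arm:
  gripper: [1,1,1,1,1,1,1,1,1,1]
  linear:
    - [0,-0.04,-0.02]
    - [0.001,-0.091,0.04]
    - [0.001,-0.091,0.063]
    - [0.001,-0.091,0.063]
    - [0.001,-0.091,0.063]
    - [0.001,-0.091,0.063]
    - [0.001,-0.091,0.063]
    - [0.001,-0.069,0.09]
    - [0.001,-0.069,0.09]
    - [0.001,-0.069,0.09]
  delta_rot:
    - [-10,0,0]
    - [-20,0,0]
    - [-30,0,0]
    - [-39.5,0,0]
    - [-39.5,0,0]
    - [-39.5,0,0]
    - [-39.5,0,0]
    - [-39.5,0,0]
    - [-39.5,0,0]
    - [-39.5,0,0]

```text
time: 22.08
eef_pos: [0.5644, -0.0505, 0.2983]
tcp_rot: [0.997, 0.073, 0.001, 0.001]
contact_force: [1.2, 0.4, -0.3]
opening: -0.002
```

```bash
python3 - <<'E'
from h import *
plan([(np.array([.563,-.049,.290+.0187]),GY,90)])
E
```

```text
t 22.07 tcp [ 0.5644 -0.0505  0.2983] q [-0.27  0.    1.77 -0.    1.37 -0.41] z [ 0.001 -0.002 -1.   ] F [ 1.2  0.4 -0.3]
lin [-0.0012, -0.0017, 0.0083] rot [0.2, -0.1, -0.1] rows 0.1
```

Emit:
step_arm:
  gripper: [1,1,1,1,1,1,1,1,1,1,1,1]
  linear:
    - [-0.001,-0.002,0.006]
    - [-0.001,-0.002,0.011]
    - [-0.001,-0.002,0.016]
    - [-0.001,-0.002,0.024]
    - [-0.001,-0.002,0.034]
    - [-0.001,-0.002,0.044]
    - [-0.001,-0.002,0.054]
    - [-0.001,-0.002,0.064]
    - [-0.001,-0.002,0.074]
    - [-0.001,-0.002,0.082]
    - [-0.001,-0.002,0.088]
    - [-0.001,-0.002,0.088]
  delta_rot:
    - [0,0,0]
    - [0,0,0]
    - [0,0,0]
    - [0,0,0]
    - [0,0,0]
    - [0,0,0]
    - [0,0,0]
    - [0,0,0]
    - [0,0,0]
    - [0,0,0]
    - [0,0,0]
    - [0,0,0]

```text
time: 23.58
eef_pos: [0.563, -0.0479, 0.2094]
tcp_rot: [0.997, 0.074, 0.0, 0.001]
contact_force: [1.4, 1.4, 4.2]
opening: 0.001
```

Emit:
step_arm:
  gripper: [1,1,1,1,1]
  linear:
    - [0,0,0.002]
    - [0,0,0.004]
    - [0,0,0.006]
    - [0,0,0.008]
    - [0,0,0.008]
  delta_rot:
    - [0,0,0]
    - [0,0,0]
    - [0,0,0]
    - [0,0,0]
    - [0,0,0]

```text
time: 24.2
eef_pos: [0.563, -0.0479, 0.2015]
tcp_rot: [0.997, 0.074, 0.0, 0.001]
contact_force: [-0.2, 3.6, 4.4]
opening: 0.001
```

Emit:
step_arm:
  gripper: [1,1,1,1]
  linear:
    - [0,0,0.001]
    - [0,0,0.002]
    - [0,0,0.002]
    - [0,0,0.002]
  delta_rot:
    - [0,0,0]
    - [0,0,0]
    - [0,0,0]
    - [0,0,0]

```text
time: 24.7
eef_pos: [0.563, -0.0479, 0.2001]
tcp_rot: [0.997, 0.074, 0.001, 0.001]
contact_force: [-0.2, 3.9, 6.4]
opening: 0.005
```

Emit:
step_arm:
  gripper: [1,1,1]
  linear:
    - [0,0,0.001]
    - [0,0,0.001]
    - [0,0,0.001]
  delta_rot:
    - [0,0,0]
    - [0,0,0]
    - [0,0,0]

```text
time: 25.08
eef_pos: [0.563, -0.0479, 0.2]
tcp_rot: [0.997, 0.074, 0.001, 0.001]
contact_force: [-2.0, 3.4, 8.4]
opening: 0.005
```

Emit:
step_arm:
  gripper: [1,1,1]
  linear:
    - [0,0,0.001]
    - [0,0,0.001]
    - [0,0,0.001]
  delta_rot:
    - [0,0,0]
    - [0,0,0]
    - [0,0,0]

```text
time: 25.45
eef_pos: [0.5631, -0.0479, 0.2]
tcp_rot: [0.997, 0.074, 0.001, 0.001]
contact_force: [-3.3, 3.8, 12.7]
opening: -0.001
```

The foot is stopped at TCP z = 0.200 (plunger about 0.085 m) and the force has risen to 12.7 N. I'll hold it for over a second, then release slowly.

Emit:
step_arm:
  gripper: [1,1,1,1,1,1,1,1,1,1]
  linear:
    - [0,0,0]
    - [0,0,0]
    - [0,0,0]
    - [0,0,0]
    - [0,0,0]
    - [0,0,0]
    - [0,0,0]
    - [0,0,0]
    - [0,0,0]
    - [0,0,0]
  delta_rot:
    - [0,0,0]
    - [0,0,0]
    - [0,0,0]
    - [0,0,0]
    - [0,0,0]
    - [0,0,0]
    - [0,0,0]
    - [0,0,0]
    - [0,0,0]
    - [0,0,0]

```text
time: 26.7
eef_pos: [0.5631, -0.0479, 0.2]
tcp_rot: [0.997, 0.074, 0.001, 0.001]
contact_force: [-4.0, 3.5, 12.0]
opening: -0.002
```

Emit:
step_arm:
  gripper: [1,1,1,1,1,1,1,1,1,1,1,1,1,1,1,1,1,1]
  linear:
    - [0,0,-0.004]
    - [0,0,-0.012]
    - [0,0,-0.02]
    - [0,0,-0.03]
    - [0,0,-0.04]
    - [0,0,-0.05]
    - [0,0,-0.06]
    - [0,0,-0.07]
    - [0,0,-0.08]
    - [0,0,-0.09]
    - [0,0,-0.1]
    - [0,0,-0.12]
    - [0,0,-0.15]
    - [0,0.05,-0.19]
    - [0,0.1,-0.2]
    - [-0.1,0.1,-0.2]
    - [-0.2,0.05,-0.2]
    - [-0.2,0.05,-0.2]
  delta_rot:
    - [0,0,0]
    - [0,0,0]
    - [0,0,0]
    - [0,0,0]
    - [0,0,0]
    - [0,0,0]
    - [0,0,0]
    - [0,0,0]
    - [0,0,0]
    - [0,0,0]
    - [0,0,0]
    - [0,0,0]
    - [0,0,0]
    - [0,0,0]
    - [0,0,0]
    - [0,0,0]
    - [0,0,0]
    - [0,0,0]

```text
time: 28.95
eef_pos: [0.3915, -0.1308, 0.3985]
tcp_rot: [0.997, 0.074, 0.0, 0.002]
contact_force: [-0.4, -0.5, 1.9]
opening: 0.0
```

```bash
python3 - <<'E'
from h import *
from plant import ctrl
d=ctrl.read_camera("scene");np.savez("scene9.npz",**d);t=ctrl.read_camera("top")
cv2.imwrite("pics/s9.png",np.hstack([crop(d,230,160,490,360,2),crop(t,270,140,410,340,2)])[:400])
plan([])
E
```

```text
t 29.05 tcp [ 0.389  -0.1293  0.3991] q [-0.57 -0.41  1.94 -0.    1.61 -0.71] z [ 0.002 -0.004 -1.   ] F [ 0.4 -0.9  0.2]
```

View pics/s9.png

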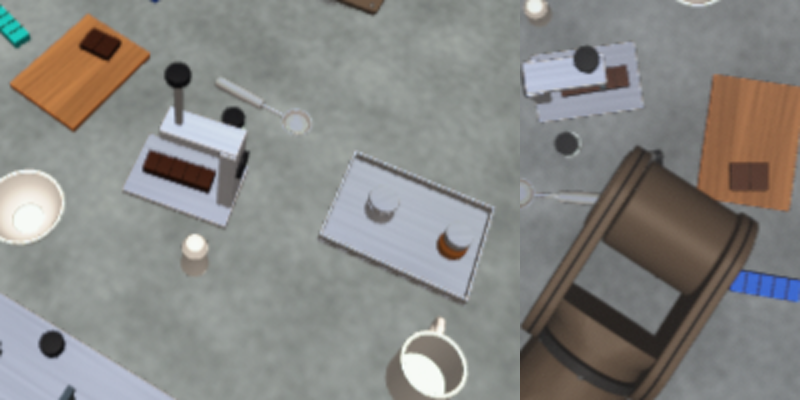

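The knob is back at scene pixel (319,197), its starting position. The bar is flat under the foot at panel (178,170), the tin is upright in the tray at (381,205), the bystanders look unmoved and the arm is clear. Handing in.

```bash
python3 -c "
from plant import ctrl
print(ctrl.sign_off())"
```

```text
the job is handed in; nothing more can be done
None
```

The job is done and handed in at about 29 s of the 72 s allowed; the sign-off gave no verdict.

- **Tin:** I lifted it out from the gauge's front with the gripper tilted, keeping it upright. It now stands in the tray beside the amber jar, and the last picture shows it upright and released.
- **Bar:** I laid it on the gauge's bed and let go. After release, one camera put its centre about 9 mm from the foot's axis (18 mm allowed) and its angle about 4° off front-to-back (15° allowed). I did not re-measure it after the press; the last picture shows it lying flat in the same place.
- **Press:** The knob stopped at a TCP height of 0.200 m, which is a plunger travel of about 0.085 m. The force rose from about 4 N for the spring alone to about 12 N. I held it over a second and let it rise slowly; the knob is back at its starting pixel.

Some things did not go or agree perfectly:

- **First grip on the bar:** It was about 9 mm too high, because I had taken the pose before the arm settled. I opened, lowered and gripped again before lifting.
- **Camera disagreement:** The two cameras differed by about 6 to 10 mm sideways at the gauge's front edge and the bar, so I used their average.
- **Bar held in the gripper:** When I checked its pose in the gripper, the front-end points matched poorly between views (12 to 14 mm). I relied on the rear end and the top view instead.
- **Pictures:** I viewed 11, one over the budget.

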